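# Register a lino block on the printing board

### The job

Using your fingertips only to push, first slide the green lino block back along the wooden registration board until it lies flush against the long back fence. Then push the red sliding jaw from behind until it has slid the block into the corner, so that the block ends flush against both the back fence and the side stop with the jaw closed up against it. Grip and lift nothing, leave the other things on the table where they are, and finish with your hand clear.

Things in the scene. Friction and masses are not known exactly. Their poses are not given: they have to be found in the camera images.
- board: Plywood registration board, fixed to the table, 250 (x) x 330 (y) x 12 mm; upper face at z = 12. Origin: centre of its underside; x away from the robot, y left, z up. Back fence of light wood along the whole far edge, 20 mm above the board, inner face at x = +105 mm. Side stop, same wood and height, on the right edge from x = -45 to the fence, inner face at y = -145 mm.
- block: Loose mounted lino block, brown wood, green top with a white leaf, 92 (x) x 110 (y) x 23 mm, 0.14 to 0.28 kg, flat on the board. Origin: centre of its underside; axes along its sides. Starts up to 0.3 rad askew to the board, its centre 59 to 104 mm short (in x) of where it touches the fence; slides under 1 to 3 N.
- corner_home (a point): Where the block's origin must finally be: a point on the board's upper face, at x = +59, y = -90, z = 12 mm of the board, axes as the board's. The block then touches both the back fence and the side stop.
- jaw (a joint): Red jaw bar, 92 mm (board x, from 13 to 105 mm) x 25 mm (y, with facings), top 24.5 mm above the board, captive in a slot; slides along the board's -y to the side stop. Value in m: 0 = open, its middle at board y = +130 mm; 0.1525 = closed on a block in the corner; limit 0.16. Friction 2 N, damping 6 N s/m, no spring. Starts at 0 to 0.025.
- jaw_push (a point): Middle of the jaw's black rear face (the face turned away from the side stop), 12 mm above the board: where to push it, in the board's -y direction. 12.5 mm from the jaw's middle. The jaw's front face, towards the block, is brass. Axes as the board's.
- ink_tin: Bystander: ink tin with a yellow label, diameter 68, height 60 mm, on the table beyond the back fence. Origin at the centre of its underside.
- ink_jar: Bystander: small ink jar with a blue label, diameter 38, height 42 mm, standing on the board's front left corner. Origin at the centre of its underside.
- brayer: Bystander: hand roller, black roller 70 mm wide and 32 mm in diameter, wooden handle, 196 mm long, lying on the table to the right of the board. Origin on the table near its middle, x along it towards the roller.
- gouge: Bystander: lino gouge with a wooden handle, 150 mm long, lying on the table to the left of the board. Origin under its middle, x along it.
- palette_knife: Bystander: flat steel palette knife with a wooden handle, 200 mm long, lying on the table well to the left of the board. Origin under its middle, x along it.
- pencil_pot: Bystander: metal pot with pencils, diameter 80, rim 100 mm high, pencils to 170 mm, far to the right. Origin at the centre of its underside.
- cleaner: Bystander: green bottle, diameter 66, height 170 mm, far to the right. Origin at the centre of its underside.
Not all that is in view belongs to the job. Of the things shaped like the block, the brown one is meant.

How it is judged:
By the outcome, as a careful person would: the job done as asked, in the order asked, and still so for the second after the job is handed in, with the robot touching nothing.
It also fails if it takes over 48 s, if anything falls off the work surface, if the arm or the gripper's body presses on something with over 40 N, if the wrist force passes 120 N, or if a joint passes its speed limit or range.

### The arm

A 7-joint arm with a two-finger parallel gripper is mounted at the origin on the work surface. World frame = base frame: x ahead of the robot, y to its left, z up, the work surface at z = 0. Lengths are in m, angles in rad, forces in N, time in s.
With the tool pointing down it reaches from about 0.4 to 0.75 m from the base axis. Payload 19.5 kg.
Tool frame: the origin (TCP) lies where the fingers leave the gripper's body, on its centre line; the fingertips stand 73 mm ahead of it and the grasp point (between the pads) lies 54 mm ahead of it; z points along the fingers, y is the line along which they close (so a half turn about z gives the same grasp; the last joint's range is limited). The gripper opens to 85 mm and grips with 20 to 120 N. Pads are 22 mm wide; open, the fingers measure 114 mm over their backs; the gripper's body (76 mm by 85 mm) begins 54 mm behind the grasp point. The pads swing forward as they close: fully open they stand 13 mm farther back than shut.
Start: joints at [-0.042, 0.707, -0.028, 1.485, 0.022, 0.951, -0.075], TCP at [0.575, 0, 0.304] pointing down, gripper open.
Joint ranges: [-2.71, 2.71], [-0.32, 2.16], [-1.57, 1.52], [0, 2.45], [-1.46, 4.6], [0, 2.02], [-2.83, 2.83]. Speed limits (rad/s): [1.89, 1.89, 2.57, 2.57, 3.01, 3.01, 3.01].

### API

Orientations are given as a rotation vector (axis times angle).
In Python, from workcell import get_state, grab_frame, hand_in, search_frame, tip_of gives the robot as it stands.
- The arm moves only by the tool servo_tool, never from a script. Its argument "rows" is a list that holds one entry, the list of rows, each a list of 7 numbers: the shift along the tool's x, y, z in m, then the turn, a rotation vector about the tool's x, y, z in degrees, then the opening, from -1 (shut) to 1 (fully open), so that 0 is half open. In form: [[[x, y, z, ax, ay, az, claw], ...]]. A call has 1 to 5 rows; each row is the pose to reach, as a shift and turn from the pose commanded when the call began, along the tool's axes at that moment; what a row does not reach only later rows make up. A row lasts 1/10 s, in which the tool goes at most 50 mm and 8.59 degrees, less where a joint would pass 70% of its speed; a pose out of reach is approached as far as the arm can. A call with a gripper value outside its range is refused whole. The fingers move at their own pace and stop on an object; "force" is the grip in N (left out, the last holds). Time passes only in rows, so rows that repeat a pose let the fingers close. It gives the time, the measured TCP pose, the force, the opening and the grip force at its end, in the units of the state.
- get_state(): the state, without advancing time (a new reading comes with each control period).
- grab_frame(name): name is "scene" or "side" or "wrist"; returns a dict with "frame" (400x640x3 uint8, red, green, blue), "depth" (400x640 float32, m along the optical axis (not along the pixel's ray), 0 where there is no reading), "fov_y" (degrees; the focal length in pixels is half the picture's height over the tangent of half this angle, whatever the lens; pixels are square), "cx", "cy" (the principal point, pixels), "world_from_camera" (4x4, takes a point from camera to world coordinates). Camera axes: x right, y up, looking along -z (the intrinsics and any distortion apply to the point x, -y, -z); pixel columns grow to the right and rows downward; lengths in m; the calibration is good to about 2 mm. The wrist camera is an equidistant fisheye: a pixel r from the principal point sees the ray r / f radians off the axis. A picture is of the moment at which its call begins.
- hand_in(): hands the job in; it is judged then, once.
Trained networks look in the newest picture that a camera, given by its name, has taken for a name from the list of things; names that differ only in an ending like _2 or _b are one class to them, and where a whole thing is asked for, a point or a joint stands for the part that bears it (a point fixed in the world has none). Each returns a list of dicts, best first, with "conf" (0 to 1); they miss things now and then, are a little off and sometimes report something else, mostly with a low value. They report only what shows in the picture. A call takes as long as a camera call. They do not tell look-alikes from the thing itself.
- search_frame(name, camera): "extent" ([centre column, centre row, width, height] in pixels, round what is visible of it).
- tip_of(name, camera): "position" ([column, row] in pixels: a listed point, or the origin of a listed thing).
The state is a dict: "time_s": time; "q": joint angles; "dq": joint speeds; "joint_torque": joint torques, N m; "tool_pos": TCP position; "tool_rot": TCP orientation; "wrist_force": force on the tool from outside, world axes, zero at the start; "wrist_torque": the same for the moment, N m; "gripper_width": finger opening in m; "finger_force": force on a finger pad.
Only numpy, scipy, OpenCV 4.12 (cv2) and the standard library are available. Lean on these libraries where they do the work, as an engineer would, in place of code of your own. Each camera call takes 0.05 s, during which the arm holds its last target. There are 200 camera calls.

## Working session

There is one attempt and no reset: what is moved stays moved. The work goes in short steps, Python scripts to look and compute and a tool call to move; the robot and the scene stay as the last step left them, time stands still between calls to the robot, and variables do not carry over. Pictures are saved under pics/ and viewed, at most 10 in all, crops included, and the job is handed in when it is done.

Besides the shell and the picture viewer there is one more tool, called after ">>>" by a JSON object that holds its "api" and its "payload", one argument or row to a line. servo_tool: Moves the arm, as the interface text tells. Its arguments: {"type":"object","properties":{"rows":{"type":"array"},"force":{"type":"number"}},"required":["rows"]}

```bash
mkdir -p pics; cat > h.py <<'E'
import numpy as np, cv2
from workcell import get_state, grab_frame, hand_in, search_frame, tip_of
def pix2w(f,u,v,d=None,z=None):
    F=200/np.tan(np.radians(f["fov_y"])/2); T=f["world_from_camera"]
    r=np.array([(u-f["cx"])/F,-(v-f["cy"])/F,-1.])
    if z is not None:
        R=T[:3,:3]@r; return T[:3,3]+R*(z-T[2,3])/R[2]
    return T[:3,:3]@(r*d)+T[:3,3]
def cloud(f):
    v,u=np.mgrid[0:400,0:640]; F=200/np.tan(np.radians(f["fov_y"])/2); d=f["depth"]
    P=np.stack([(u-f["cx"])/F*d,-(v-f["cy"])/F*d,-d],-1)
    return P@f["world_from_camera"][:3,:3].T+f["world_from_camera"][:3,3]
E
python3 - <<'E'
from h import *
for c in ["scene","side"]:
    f=grab_frame(c); cv2.imwrite(f"pics/{c}0.png",f["frame"][...,::-1])
    print(c,f["fov_y"],f["cx"],f["cy"],f["world_from_camera"].round(3).tolist(),{k:f[k] for k in f if k not in("frame","depth","world_from_camera")})
    for n in ["board","block","corner_home","jaw","jaw_push","ink_jar"]:
        print(n,[(np.round(e["extent"]),round(e["conf"],2)) for e in search_frame(n,c)][:3] if n!="corner_home" else "",[(np.round(e["position"],1),round(e["conf"],2)) for e in tip_of(n,c)][:3])
s=get_state();print(s["time_s"],s["tool_pos"],s["tool_rot"],s["wrist_force"])
E
```

```text
scene 54.666371511660955 319.6795780778877 202.0406876000777 [[-0.847, -0.435, 0.305, 0.96], [0.531, -0.705, 0.469, 0.587], [0.011, 0.56, 0.829, 1.153], [0.0, 0.0, 0.0, 1.0]] {'fov_y': 54.666371511660955, 'cx': 319.6795780778877, 'cy': 202.0406876000777}
board [(array([309., 225., 116.,  89.]), 0.96)] [(array([310.5, 219.7]), 0.92)]
block [(array([310., 212.,  44.,  38.]), 0.9), (array([396., 214.,  42.,  43.]), 0.89), (array([319., 308.,  46.,  43.]), 0.83)] [(array([356.3, 175. ]), 0.81), (array([393.9, 213.8]), 0.66), (array([316.2, 306. ]), 0.61)]
corner_home  [(array([281. , 211.1]), 0.83)]Traceback (most recent call last):
  File "<stdin>", line 6, in <module>
ValueError: it knows: block, board, brayer, cleaner, corner_home, gouge, ink_jar, ink_tin, jaw_push, palette_knife, pencil_pot
```

```bash
python3 - <<'E'
from h import *
for c in ["scene","side"]:
    f=grab_frame(c); np.savez(f"{c}0.npz",**f)
    for n in ["board","block","corner_home","jaw_push"]:
        print(c,n,[(np.round(e["extent"]),round(e["conf"],2)) for e in search_frame(n,c)][:3] if n!="corner_home" else "",[(np.round(e["position"],1),round(e["conf"],2)) for e in tip_of(n,c)][:3])
    im=f["frame"][...,::-1]
    if c=="scene": im=cv2.resize(im[130:350,210:470],None,fx=2.6,fy=2.6,interpolation=cv2.INTER_CUBIC)
    cv2.imwrite(f"pics/{c}1.png",im)
s=get_state();print(s["time_s"],s["tool_pos"],s["tool_rot"],s["wrist_force"])
E
```

```text
scene board [(array([310., 224., 112.,  94.]), 0.71)] [(array([306.2, 219.4]), 0.8)]
scene block [(array([308., 210.,  44.,  37.]), 0.92), (array([420., 316.,  48.,  44.]), 0.67), (array([361., 176.,  37.,  34.]), 0.64)] [(array([393.2, 215.3]), 0.97), (array([316.5, 306.7]), 0.83), (array([310.1, 211.7]), 0.75)]
scene corner_home  [(array([280.2, 211.2]), 0.75), (array([285.5, 117.5]), 0.71)]
scene jaw_push [(array([316., 248.,  24.,  19.]), 0.55)] [(array([320.2, 251. ]), 0.61)]
side board [(array([350., 366., 104.,  11.]), 0.73), (array([318., 215., 101.,  84.]), 0.71)] [(array([317.5, 214.9]), 0.9)]
side block [(array([406., 205.,  38.,  27.]), 0.98), (array([322., 207.,  37.,  30.]), 0.95), (array([249., 287.,  45.,  47.]), 0.65)] [(array([321.4, 211.8]), 0.85), (array([414.5, 257.1]), 0.75), (array([247.7, 292.2]), 0.57)]
side corner_home  [(array([299.6, 192.2]), 0.59)]
side jaw_push [(array([295., 236.,  34.,  10.]), 0.93), (array([321., 209.,  36.,  32.]), 0.28)] [(array([293.6, 238.2]), 0.64)]
1.15 [ 5.74983029e-01 -7.83187933e-06  3.03861831e-01] [-2.22143706e+00 -2.22134772e+00  1.20104471e-04] [ 1.28820549 -0.29727415  0.09668534]
```

View pics/scene1.png

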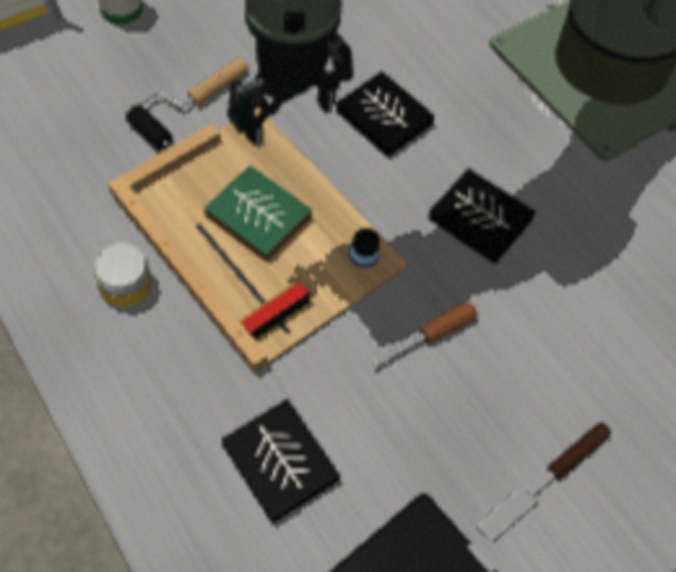

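View pics/side1.png

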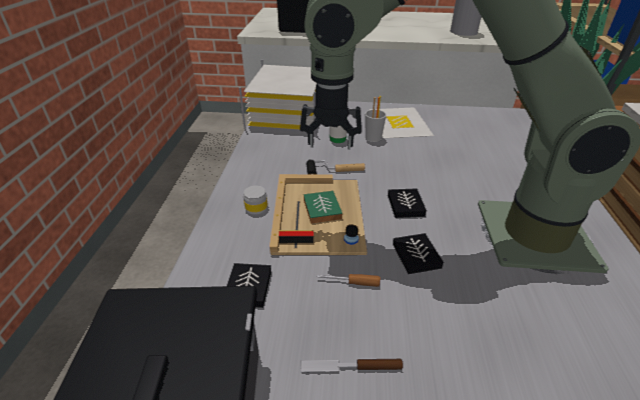

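```bash
cat >> h.py <<'E'
def meas(f):
    P=cloud(f); hsv=cv2.cvtColor(f["frame"],cv2.COLOR_RGB2HSV).astype(int); H,S,V=hsv[...,0],hsv[...,1],hsv[...,2]
    ok=(f["depth"]>0)&(P[...,0]>.3)&(P[...,0]<.95)&(abs(P[...,1])<.4)&(P[...,2]<.06)
    o={}
    for n,m in dict(green=ok&(H>40)&(H<90)&(S>90)&(P[...,2]>.02),red=ok&((H<6)|(H>174))&(S>150)&(P[...,2]>.02),wood=ok&(H>8)&(H<25)&(S>60)&(P[...,2]>.004)&(P[...,2]<.045)).items():
        m=m.astype(np.uint8); k,l,st,c=cv2.connectedComponentsWithStats(m)
        if k<2: continue
        i=1+np.argmax(st[1:,4]); Q=P[l==i]; o[n]=Q
    return o
def rect(Q):
    (c,s,a)=cv2.minAreaRect((Q[:,:2]*1000).astype(np.float32)); return np.round(c,1),np.round(s,1),round(a,1),len(Q),np.round(np.median(Q[:,2]),4)
E
python3 - <<'E'
from h import *
A={}
for c in ["scene","side"]:
    f=dict(np.load(c+"0.npz")); o=meas(f)
    for n in o: print(c,n,rect(o[n])); A.setdefault(n,[]).append(o[n])
    Q=o["wood"]; hi=Q[Q[:,2]>.027]; print("hi",rect(hi), cv2.boxPoints(cv2.minAreaRect((Q[:,:2]*1000).astype(np.float32))).round(0).tolist())
    for (n,u,v) in dict(scene=[("home",280.7,211.1),("bd",308,219.5),("jp",320.2,251)],side=[("home",299.6,192.2),("bd",317.5,214.9),("jp",293.6,238.2)])[c]:
        print(n,pix2w(f,u,v,z={"home":.012,"bd":0,"jp":.024}[n]).round(4))
E
```

```text
scene green (array([598.2, -37.3]), array([ 90.2, 107. ]), 17.5, 477, np.float64(0.035))
scene red (array([655.9, 100.3]), array([88.4, 22.3]), 6.9, 156, np.float64(0.037))
scene wood (array([609.5, -38.2]), array([254.8, 354.3]), 5.6, 4752, np.float64(0.0126))
hi (array([644.9, -24. ]), array([180.6, 332.3]), 5.3, 835, np.float64(0.0319)) [[465.0, 126.0], [500.0, -227.0], [754.0, -202.0], [719.0, 151.0]]
home [ 0.6768 -0.0987  0.012 ]
bd [ 0.6098 -0.0254  0.    ]
jp [0.6453 0.1105 0.024 ]
side green (array([595.9, -37.2]), array([ 90.1, 107.9]), 16.9, 526, np.float64(0.0343))
side red (array([653.8,  96.8]), array([86.8, 22.3]), 5.0, 163, np.float64(0.0359))
side wood (array([607.3, -39.7]), array([248.4, 359.4]), 5.4, 5300, np.float64(0.0117))
hi (array([647. , -37.3]), array([226.1, 328.6]), 15.8, 793, np.float64(0.031)) [[467.0, 128.0], [500.0, -230.0], [748.0, -207.0], [714.0, 151.0]]
home [ 0.6712 -0.1151  0.012 ]
bd [ 0.6074 -0.0256  0.    ]
jp [0.658  0.1048 0.024 ]
```

>>> {"api": "servo_tool", "payload": {
  "rows": [
    [[0, 0, 0, 0, 0, 8.4, 0], [0, 0, 0, 0, 0, 16.8, 0], [0, 0, 0, 0, 0, 25.2, 0], [0, 0, 0, 0, 0, 33.6, 0], [0, 0, 0, 0, 0, 42, 0]]
  ]
}}

```text
time_s: 1.65
tool_pos: [0.575, 0.0, 0.3039]
tool_rot: [-2.874, -1.269, -0.0]
wrist_force: [0.5, 0.3, -0.2]
gripper_width: 0.0431
finger_force: 0.0
```

```bash
cat >> h.py <<'E'
def fitboard(Qs, p0=(.608,-.0255,np.radians(5.5))):
    # trimmed fit of wall tops (z 32) to their outlines by signed coverage: score model rectangles against points
    from scipy.optimize import minimize
    Q=np.vstack(Qs); hi=Q[(Q[:,2]>.029)&(Q[:,2]<.036),:2]
    def tob(p): c,s=np.cos(p[2]),np.sin(p[2]); return (hi-p[:2])@np.array([[c,-s],[s,c]])
    def d(B,x0,x1,y0,y1): return np.hypot(np.maximum(0,np.maximum(x0-B[:,0],B[:,0]-x1)),np.maximum(0,np.maximum(y0-B[:,1],B[:,1]-y1)))
    def cost(p):
        B=tob(p); e=np.minimum(d(B,.105,.125,-.165,.165),d(B,-.045,.125,-.165,-.145)); return np.minimum(e,.006).mean()*1e3+0*len(B)
    r=min((minimize(cost,np.array(p0)+np.random.default_rng(i).normal(0,[.003,.003,.01]),method="Nelder-Mead",options=dict(xatol=1e-5,fatol=1e-5,maxiter=2000)) for i in range(12)),key=lambda r:r.fun)
    return r.x,r.fun,tob(r.x)
E
python3 - <<'E'
from h import *
for names in (["scene"],["side"],["scene","side"]):
    o=[meas(dict(np.load(c+"0.npz"))) for c in names]
    p,e,B=fitboard([x["wood"] for x in o]); print(names,p[:2].round(4),np.degrees(p[2]).round(2),round(e,3))
    F=B[(B[:,0]>.09)&(B[:,0]<.14)&(abs(B[:,1])<.17)]; S=B[(B[:,1]<-.13)&(B[:,1]>-.18)&(B[:,0]<.09)]
    print("fence x",np.percentile(F[:,0],[3,50,97]).round(4),"y",np.percentile(F[:,1],[1,99]).round(4),"stop y",np.percentile(S[:,1],[3,50,97]).round(4),"x",np.percentile(S[:,0],[1]).round(4))
    c,s=np.cos(p[2]),np.sin(p[2])
    for n in("green","red"):
        for x in o:
            r=rect(x[n]); print(n,((r[0]/1000-p[:2])@np.array([[c,-s],[s,c]])).round(4),r[2]-np.degrees(p[2]).round(1))
s=get_state();print(s["time_s"],s["tool_pos"],s["tool_rot"],s["gripper_width"])
E
```

```text
['scene'] [ 0.6091 -0.026 ] 5.32 0.286
fence x [0.1008 0.1147 0.1249] y [-0.1633  0.1629] stop y [-0.1651 -0.1552 -0.1444] x [-0.042]
green [-0.0119 -0.0103] 12.2
red [0.0583 0.1214] 1.6000000000000005
['side'] [ 0.6052 -0.0275] 5.42 0.485
fence x [0.0988 0.1152 0.1246] y [-0.1656  0.1623] stop y [-0.1666 -0.1537 -0.1442] x [-0.0403]
green [-0.0101 -0.0088] 11.499999999999998
red [0.0601 0.1192] -0.40000000000000036
['scene', 'side'] [ 0.6081 -0.0268] 5.45 0.442
fence x [0.0995 0.1142 0.1255] y [-0.1643  0.1631] stop y [-0.1661 -0.1543 -0.1438] x [-0.0433]
green [-0.0108 -0.0095] 12.1
green [-0.0131 -0.0092] 11.499999999999998
red [0.0597 0.122 ] 1.5
red [0.0573 0.1187] -0.40000000000000036
1.65 [5.74986389e-01 2.30691503e-05 3.03917273e-01] [-2.87376977e+00 -1.26912134e+00 -8.79482160e-05] 0.043085430043152614
```

>>> {"api": "servo_tool", "payload": {
  "rows": [
    [[0, 0, 0, 0, 0, 8.5, 0], [0, 0, 0, 0, 0, 17, 0], [0, 0, 0, 0, 0, 25.5, 0], [0, 0, 0, 0, 0, 34, 0], [0, 0, 0, 0, 0, 42.6, 0]]
  ]
}}

```text
time_s: 2.15
tool_pos: [0.575, 0.0001, 0.3039]
tool_rot: [-3.138, -0.139, -0.0]
wrist_force: [-0.8, 0.5, -1.0]
gripper_width: 0.0431
finger_force: 0.0
```

>>> {"api": "servo_tool", "payload": {
  "rows": [
    [[-0.016, 0.01, 0.03, 0, 0, 0, 0], [-0.032, 0.02, 0.07, 0, 0, 0, 0], [-0.048, 0.03, 0.11, 0, 0, 0, 0], [-0.0645, 0.0395, 0.15, 0, 0, 0, 0], [-0.0645, 0.0395, 0.18, 0, 0, 0, 0]]
  ]
}}

```text
time_s: 2.65
tool_pos: [0.5126, -0.0468, 0.1223]
tool_rot: [3.138, 0.145, -0.003]
wrist_force: [1.0, 0.5, 0.4]
gripper_width: 0.043
finger_force: 0.0
```

>>> {"api": "servo_tool", "payload": {
  "rows": [
    [[0, 0, 0.015, 0, 0, 0, 0], [0, 0, 0.025, 0, 0, 0, 0], [0, 0, 0.033, 0, 0, 0, 0], [0, 0, 0.035, 0, 0, 0, 0]]
  ]
}}

```text
time_s: 3.05
tool_pos: [0.5146, -0.0453, 0.0886]
tool_rot: [-3.138, -0.148, 0.0]
wrist_force: [-0.2, -0.2, 0.5]
gripper_width: 0.043
finger_force: 0.0
```

```bash
cat >> h.py <<'E'
from scipy.spatial.transform import Rotation as Ro
BP=np.array([.608,-.0265,np.radians(5.4)])
def w2b(p):
    c,s=np.cos(BP[2]),np.sin(BP[2]); return (np.asarray(p)[...,:2]-BP[:2])@np.array([[c,-s],[s,c]])
def rep():
    s=get_state(); R=Ro.from_rotvec(s["tool_rot"]).as_matrix()
    print("t",round(s["time_s"],2),"tcp board mm",(w2b(s["tool_pos"])*1e3).round(1),"z",(s["tool_pos"][2]*1e3).round(1),"toolx yaw rel",(np.degrees(np.arctan2(R[1,0],R[0,0]))-5.4).round(2),"F",np.round(s["wrist_force"],1),"w",round(s["gripper_width"],4))
def look(c,tag,show=False,box=None):
    f=grab_frame(c); o=meas(f)
    for n in("green","red"):
        if n in o:
            r=rect(o[n]); print(c,n,"board mm",(w2b(np.array(r[0])/1e3)*1e3).round(1),"size",r[1],"ang",round(r[2]-5.4,1),r[3])
    if box:
        a,b,x,y=box; cv2.imwrite(f"pics/{tag}.png",cv2.resize(f["frame"][b:y,a:x,::-1],None,fx=3,fy=3,interpolation=cv2.INTER_CUBIC))
    return f,o
E
python3 - <<'E'
from h import *
rep(); look("side","a1",box=(220,120,440,300)); look("scene","b1")
E
```

```text
t 3.05 tcp board mm [-94.8 -10. ] z 88.6 toolx yaw rel 0.01 F [-0.2 -0.2  0.5] w 0.043
side green board mm [-12.5 -10.4] size [ 89.3 109.3] ang 12.9 525
side red board mm [ 57.2 119. ] size [86.5 21.1] ang 0.8 163
scene green board mm [ -9.9 -10.2] size [ 89.1 107. ] ang 11.4 479
scene red board mm [ 58.1 120.8] size [90.1 23.1] ang -1.7 158
```

View pics/a1.png

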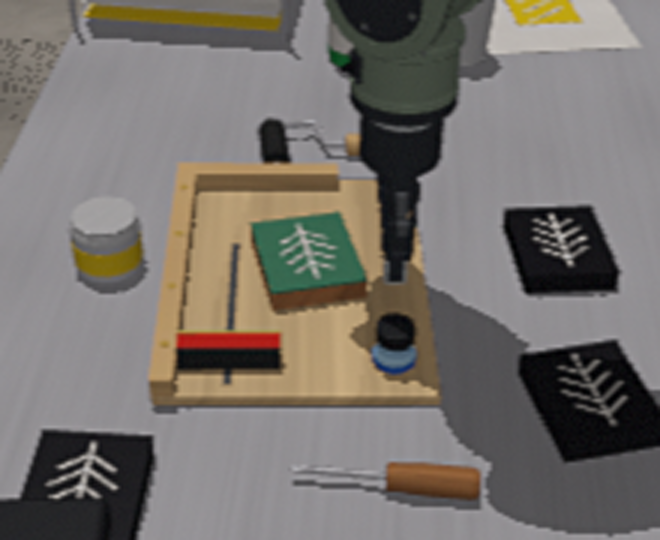

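>>> {"api": "servo_tool", "payload": {
  "rows": [
    [[0.008, 0, 0, 0, 0, 0, 0], [0.016, 0, 0, 0, 0, 0, 0], [0.024, 0, 0, 0, 0, 0, 0], [0.032, 0, 0, 0, 0, 0, 0], [0.04, 0, 0, 0, 0, 0, 0]]
  ]
}}

```text
time_s: 3.65
tool_pos: [0.5549, -0.0414, 0.0889]
tool_rot: [-3.138, -0.149, 0.0]
wrist_force: [-2.6, 0.6, 1.3]
gripper_width: 0.0426
finger_force: 1.0
```

>>> {"api": "servo_tool", "payload": {
  "rows": [
    [[0.008, 0, 0, 0, 0, 0, 0], [0.016, 0, 0, 0, 0, 0, 0], [0.024, 0, 0, 0, 0, 0, 0], [0.03, 0, 0, 0, 0, 0, 0], [0.035, 0, 0, 0, 0, 0, 0]]
  ]
}}

```text
time_s: 4.15
tool_pos: [0.5895, -0.0384, 0.0889]
tool_rot: [3.138, 0.148, -0.0]
wrist_force: [-3.7, -0.6, 2.5]
gripper_width: 0.0428
finger_force: 1.5
```

```bash
python3 - <<'E'
from h import *
rep(); look("side","a2"); look("scene","b2")
E
```

```text
t 4.15 tcp board mm [-19.5 -10.1] z 88.9 toolx yaw rel -0.0 F [-3.7 -0.6  2.5] w 0.0428
side green board mm [ 35.8 -18.3] size [ 87.2 107.4] ang -0.3 508
side red board mm [ 57.2 117.9] size [86.6 21.4] ang 0.0 163
scene green board mm [ 37.1 -19.3] size [ 94.7 108.6] ang -0.5 499
scene red board mm [ 59.  121.2] size [89.8 21.7] ang -0.7 157
```

>>> {"api": "servo_tool", "payload": {
  "rows": [
    [[0.005, 0, 0, 0, 0, 0, 0], [0.01, 0, 0, 0, 0, 0, 0], [0.014, 0, 0, 0, 0, 0, 0], [0.017, 0, 0, 0, 0, 0, 0], [0.019, 0, 0, 0, 0, 0, 0]]
  ]
}}

```text
time_s: 4.75
tool_pos: [0.6082, -0.0365, 0.0889]
tool_rot: [-3.138, -0.148, 0.0]
wrist_force: [-3.1, -0.6, 2.2]
gripper_width: 0.0429
finger_force: 1.4
```

>>> {"api": "servo_tool", "payload": {
  "rows": [
    [[0.001, 0, 0, 0, 0, 0, 0], [0.002, 0, 0, 0, 0, 0, 0], [0.002, 0, 0, 0, 0, 0, 0]]
  ]
}}

```text
time_s: 5.05
tool_pos: [0.61, -0.0364, 0.0888]
tool_rot: [-3.138, -0.148, 0.001]
wrist_force: [-2.4, -1.6, 0.6]
gripper_width: 0.0428
finger_force: 1.2
```

>>> {"api": "servo_tool", "payload": {
  "rows": [
    [[0.001, 0, 0, 0, 0, 0, 0], [0.002, 0, 0, 0, 0, 0, 0], [0.002, 0, 0, 0, 0, 0, 0]]
  ]
}}

```text
time_s: 5.35
tool_pos: [0.6104, -0.0364, 0.0888]
tool_rot: [-3.138, -0.148, 0.007]
wrist_force: [-17.2, -1.5, 12.9]
gripper_width: 0.0431
finger_force: 8.6
```

>>> {"api": "servo_tool", "payload": {
  "rows": [
    [[0.001, 0, 0, 0, 0, 0, 0], [0.002, 0, 0, 0, 0, 0, 0], [0.002, 0, 0, 0, 0, 0, 0]]
  ]
}}

```text
time_s: 5.65
tool_pos: [0.6107, -0.0364, 0.0887]
tool_rot: [-3.137, -0.147, 0.014]
wrist_force: [-31.7, -1.1, 22.3]
gripper_width: 0.043
finger_force: 15.7
```

```bash
python3 - <<'E'
from h import *
rep(); look("side","a3"); look("scene","b3")
E
```

```text
t 5.65 tcp board mm [  1.7 -10.1] z 88.7 toolx yaw rel -0.04 F [-31.7  -1.1  22.3] w 0.043
side green board mm [ 57.9 -18.9] size [ 85.  107.8] ang 0.6 492
side red board mm [ 57.1 118.9] size [86.8 20.3] ang 1.6 163
scene green board mm [ 55.1 -20.8] size [ 94.4 106.2] ang 1.3 487
scene red board mm [ 58.9 120.4] size [88.7 23.7] ang -0.3 157
```

>>> {"api": "servo_tool", "payload": {
  "rows": [
    [[-0.008, 0, 0, 0, 0, 0, 0], [-0.025, 0, 0, 0, 0, 0, 0], [-0.025, 0, -0.02, 0, 0, 0, -1], [-0.025, 0, -0.05, 0, 0, 0, -1], [-0.025, 0, -0.08, 0, 0, 0, -1]]
  ]
}}

```text
time_s: 6.25
tool_pos: [0.5892, -0.0383, 0.1698]
tool_rot: [3.138, 0.148, 0.0]
wrist_force: [0.9, -0.4, 0.3]
gripper_width: 0.0008
finger_force: 0.0
```

>>> {"api": "servo_tool", "payload": {
  "rows": [
    [[0.018, -0.036, 0, 0, 0, 0, -1], [0.036, -0.072, 0, 0, 0, 0, -1], [0.054, -0.108, 0, 0, 0, 0, -1], [0.07, -0.14, 0, 0, 0, 0, -1], [0.079, -0.168, 0, 0, 0, 0, -1]]
  ]
}}

```text
time_s: 6.75
tool_pos: [0.6527, 0.1387, 0.1688]
tool_rot: [-3.138, -0.15, -0.002]
wrist_force: [1.2, -0.6, -0.4]
gripper_width: -0.0002
finger_force: 0.0
```

```bash
python3 - <<'E'
from h import *
rep(); look("side","a4",box=(220,120,440,300)); look("scene","b4")
E
```

```text
t 6.75 tcp board mm [ 60.  160.2] z 168.8 toolx yaw rel 0.08 F [ 1.2 -0.6 -0.4] w -0.0002
side green board mm [ 32.2 -18.8] size [ 41.5 108.4] ang -1.5 254
side red board mm [ 57.1 119.1] size [86.4 21.2] ang 0.4 162
scene green board mm [ 58.3 -20.2] size [ 86.3 109.6] ang 0.5 482
scene red board mm [ 74.1 120.9] size [59.8 20.3] ang 0.0 105
```

View pics/a4.png

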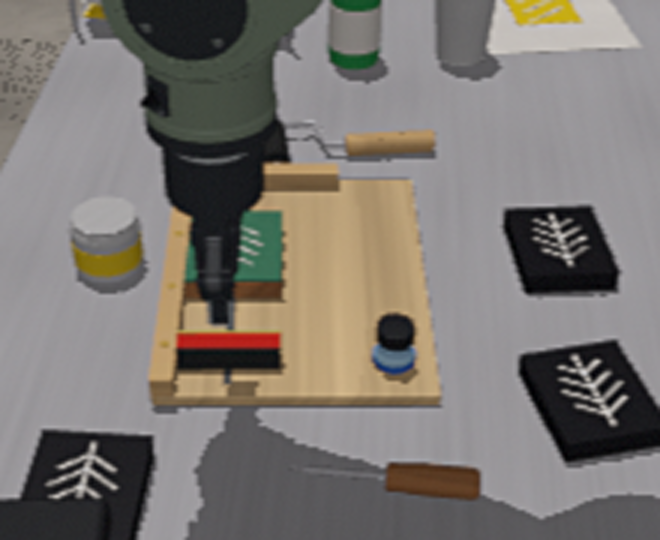

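>>> {"api": "servo_tool", "payload": {
  "rows": [
    [[0, 0, 0.025, 0, 0, 0, -1], [0, 0, 0.05, 0, 0, 0, -1], [0, 0, 0.065, 0, 0, 0, -1], [0, 0, 0.077, 0, 0, 0, -1], [0, 0, 0.077, 0, 0, 0, -1]]
  ]
}}

```text
time_s: 7.35
tool_pos: [0.6516, 0.1361, 0.0908]
tool_rot: [3.138, 0.148, -0.002]
wrist_force: [0.5, -0.1, 0.3]
gripper_width: 0.0
finger_force: 0.0
```

>>> {"api": "servo_tool", "payload": {
  "rows": [
    [[0, 0.005, 0, 0, 0, 0, -1], [0, 0.01, 0, 0, 0, 0, -1], [0, 0.015, 0, 0, 0, 0, -1], [0, 0.02, 0, 0, 0, 0, -1], [0, 0.025, 0, 0, 0, 0, -1]]
  ]
}}

```text
time_s: 7.85
tool_pos: [0.6546, 0.1112, 0.0923]
tool_rot: [-3.138, -0.148, -0.001]
wrist_force: [0.8, 2.4, 2.2]
gripper_width: -0.0003
finger_force: 1.2
```

```bash
python3 - <<'E'
from h import *
rep(); look("side","a5"); look("scene","b5")
E
```

```text
t 7.85 tcp board mm [ 59.3 132.7] z 92.3 toolx yaw rel 0.01 F [0.8 2.4 2.2] w -0.0003
side green board mm [ 23.8 -18.3] size [110.   29.4] ang 83.7 143
side red board mm [ 31.1 111.1] size [22.  36.7] ang 82.0 64
scene green board mm [ 58.8 -19.2] size [ 86.6 107.3] ang 0.5 410
scene red board mm [ 83.3 108.7] size [39.5 22. ] ang 2.7 70
```

>>> {"api": "servo_tool", "payload": {
  "rows": [
    [[0, 0.008, 0, 0, 0, 0, -1], [0, 0.016, 0, 0, 0, 0, -1], [0, 0.024, 0, 0, 0, 0, -1], [0, 0.032, 0, 0, 0, 0, -1], [0, 0.04, 0, 0, 0, 0, -1]]
  ]
}}

```text
time_s: 8.45
tool_pos: [0.6581, 0.0708, 0.0918]
tool_rot: [3.138, 0.148, -0.0]
wrist_force: [0.3, 2.1, 0.9]
gripper_width: -0.0001
finger_force: 1.2
```

>>> {"api": "servo_tool", "payload": {
  "rows": [
    [[0, 0.006, 0, 0, 0, 0, -1], [0, 0.011, 0, 0, 0, 0, -1], [0, 0.016, 0, 0, 0, 0, -1], [0, 0.02, 0, 0, 0, 0, -1], [0, 0.024, 0, 0, 0, 0, -1]]
  ]
}}

```text
time_s: 8.95
tool_pos: [0.6603, 0.0477, 0.0918]
tool_rot: [-3.138, -0.148, 0.0]
wrist_force: [0.2, 3.7, 0.5]
gripper_width: -0.0001
finger_force: 2.0
```

>>> {"api": "servo_tool", "payload": {
  "rows": [
    [[0, 0.005, 0, 0, 0, 0, -1], [0, 0.01, 0, 0, 0, 0, -1], [0, 0.015, 0, 0, 0, 0, -1], [0, 0.02, 0, 0, 0, 0, -1], [0, 0.025, 0, 0, 0, 0, -1]]
  ]
}}

```text
time_s: 9.45
tool_pos: [0.6627, 0.0225, 0.0918]
tool_rot: [-3.138, -0.148, 0.0]
wrist_force: [0.2, 4.0, 1.3]
gripper_width: -0.0
finger_force: 2.0
```

```bash
python3 - <<'E'
from h import *
rep(); look("side","a6"); look("scene","b6")
E
```

```text
t 9.45 tcp board mm [59.1 43.6] z 91.8 toolx yaw rel 0.0 F [0.2 4.  1.3] w -0.0
side green board mm [ 28.9 -50.3] size [ 32.2 103.2] ang 0.5 176
side red board mm [29.  19.7] size [34.  17.9] ang 2.4 53
scene green board mm [ 73.5 -52. ] size [ 61.9 104.3] ang -4.5 249
scene red board mm [83.5 19.7] size [40.9 22.2] ang 4.0 65
```

>>> {"api": "servo_tool", "payload": {
  "rows": [
    [[0, 0.005, 0, 0, 0, 0, -1], [0, 0.01, 0, 0, 0, 0, -1], [0, 0.015, 0, 0, 0, 0, -1], [0, 0.02, 0, 0, 0, 0, -1], [0, 0.024, 0, 0, 0, 0, -1]]
  ]
}}

```text
time_s: 10.05
tool_pos: [0.665, -0.0016, 0.0918]
tool_rot: [3.138, 0.148, -0.0]
wrist_force: [0.8, 4.4, -0.1]
gripper_width: -0.0001
finger_force: 1.9
```

>>> {"api": "servo_tool", "payload": {
  "rows": [
    [[0, 0.003, 0, 0, 0, 0, -1], [0, 0.006, 0, 0, 0, 0, -1], [0, 0.008, 0, 0, 0, 0, -1], [0, 0.01, 0, 0, 0, 0, -1], [0, 0.011, 0, 0, 0, 0, -1]]
  ]
}}

```text
time_s: 10.55
tool_pos: [0.666, -0.0122, 0.0918]
tool_rot: [3.138, 0.148, -0.0]
wrist_force: [-1.0, 3.0, -1.4]
gripper_width: -0.0002
finger_force: 1.7
```

>>> {"api": "servo_tool", "payload": {
  "rows": [
    [[0, 0.001, 0, 0, 0, 0, -1], [0, 0.002, 0, 0, 0, 0, -1], [0, 0.003, 0, 0, 0, 0, -1]]
  ]
}}

```text
time_s: 10.85
tool_pos: [0.6662, -0.015, 0.0918]
tool_rot: [-3.138, -0.148, 0.0]
wrist_force: [-1.7, 2.6, -0.4]
gripper_width: 0.0
finger_force: 1.7
```

>>> {"api": "servo_tool", "payload": {
  "rows": [
    [[0, 0.001, 0, 0, 0, 0, -1], [0, 0.002, 0, 0, 0, 0, -1], [0, 0.003, 0, 0, 0, 0, -1]]
  ]
}}

```text
time_s: 11.15
tool_pos: [0.6665, -0.0181, 0.0918]
tool_rot: [3.138, 0.148, -0.0]
wrist_force: [-1.3, 3.3, -0.1]
gripper_width: -0.0002
finger_force: 1.7
```

>>> {"api": "servo_tool", "payload": {
  "rows": [
    [[0, 0.001, 0, 0, 0, 0, -1], [0, 0.002, 0, 0, 0, 0, -1], [0, 0.002, 0, 0, 0, 0, -1]]
  ]
}}

```text
time_s: 11.45
tool_pos: [0.6667, -0.0199, 0.0918]
tool_rot: [-3.138, -0.148, 0.0]
wrist_force: [-1.9, 4.5, -0.6]
gripper_width: 0.0
finger_force: 2.3
```

>>> {"api": "servo_tool", "payload": {
  "rows": [
    [[0, 0.001, 0, 0, 0, 0, -1], [0, 0.002, 0, 0, 0, 0, -1], [0, 0.002, 0, 0, 0, 0, -1]]
  ]
}}

```text
time_s: 11.75
tool_pos: [0.6668, -0.0202, 0.0918]
tool_rot: [-3.135, -0.149, 0.001]
wrist_force: [-3.4, 13.3, 2.4]
gripper_width: -0.0001
finger_force: 6.6
```

>>> {"api": "servo_tool", "payload": {
  "rows": [
    [[0, 0.001, 0, 0, 0, 0, -1], [0, 0.002, 0, 0, 0, 0, -1], [0, 0.002, 0, 0, 0, 0, -1]]
  ]
}}

```text
time_s: 12.05
tool_pos: [0.6668, -0.0205, 0.0918]
tool_rot: [-3.132, -0.151, 0.002]
wrist_force: [-6.3, 21.0, 4.9]
gripper_width: -0.0003
finger_force: 11.0
```

```bash
python3 - <<'E'
from h import *
rep(); look("side","a7"); look("scene","b7")
E
```

```text
t 12.05 tcp board mm [59.2  0.4] z 91.8 toolx yaw rel 0.11 F [-6.3 21.   4.9] w -0.0003
side green board mm [ 28.8 -95.6] size [ 32.6 104.2] ang -0.3 173
side red board mm [ 30.2 -23.8] size [35.9 22.4] ang -1.6 49
scene green board mm [ 72.8 -92.6] size [ 57.4 102.3] ang -0.8 233
scene red board mm [ 83.2 -21.6] size [38.6 23.1] ang 2.3 58
```

>>> {"api": "servo_tool", "payload": {
  "rows": [
    [[0, -0.006, 0, 0, 0, 0, -1], [0, -0.02, 0, 0, 0, 0, -1], [0, -0.025, -0.03, 0, 0, 0, -1], [0, -0.025, -0.07, 0, 0, 0, -1], [0, -0.025, -0.11, 0, 0, 0, -1]]
  ]
}}

```text
time_s: 12.65
tool_pos: [0.6646, 0.0014, 0.2032]
tool_rot: [3.137, 0.148, -0.0]
wrist_force: [1.0, 0.8, -0.2]
gripper_width: -0.0001
finger_force: 0.0
```

>>> {"api": "servo_tool", "payload": {
  "rows": [
    [[-0.03, -0.02, -0.03, 0, 0, 0, -1], [-0.06, -0.04, -0.06, 0, 0, 0, -1], [-0.09, -0.06, -0.09, 0, 0, 0, -1], [-0.12, -0.08, -0.12, 0, 0, 0, -1], [-0.14, -0.09, -0.12, 0, 0, 0, -1]]
  ]
}}

```text
time_s: 13.15
tool_pos: [0.5159, 0.0788, 0.3251]
tool_rot: [-3.137, -0.15, -0.007]
wrist_force: [2.3, -0.4, -1.4]
gripper_width: -0.0002
finger_force: 0.0
```

```bash
python3 - <<'E'
from h import *
rep(); look("side","a8",box=(220,120,440,300)); look("scene","b8",box=(210,130,430,310))
E
```

```text
t 13.15 tcp board mm [-81.8 113.5] z 325.1 toolx yaw rel 0.07 F [ 2.3 -0.4 -1.4] w -0.0002
side green board mm [ 56.5 -92.3] size [ 86.7 102.7] ang 0.4 397
side red board mm [ 56.  -22.1] size [87.2 21.3] ang 2.5 123
scene green board mm [ 58.3 -92.2] size [ 86.3 104.2] ang -0.8 421
scene red board mm [ 58.8 -22.2] size [88.1 22.6] ang 1.4 139
```

View pics/a8.png

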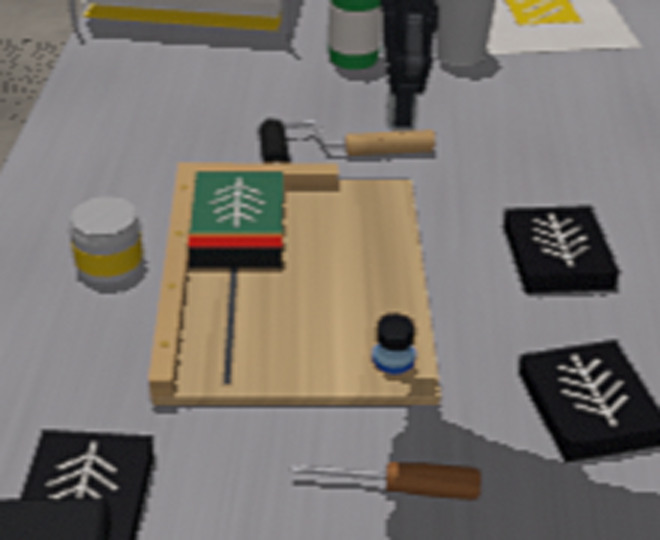

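View pics/b8.png

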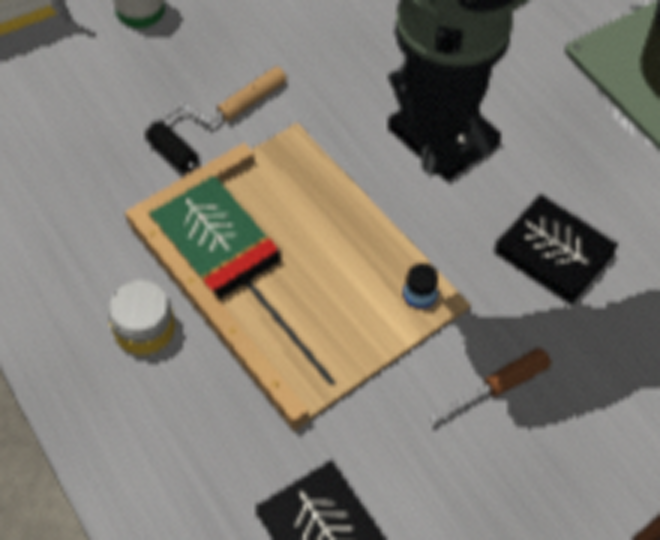

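```bash
python3 -c "
from h import *
rep(); print(hand_in())"
```

```text
t 13.25 tcp board mm [-82.4 113.8] z 323.1 toolx yaw rel 0.12 F [ 0.  -0.1 -0.1] w 0.0002
the job is handed in; nothing more can be done
None
```

I pushed the green block flush to the back fence, then closed the red jaw until the block sat in the corner against the side stop. In the final pictures it looks flush to both (cameras good to about 2 mm), nothing else was disturbed, and I handed in at 13 s with the hand clear.

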